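Flag the full parts tray in the turning shop

TASK

One of the two parts trays is full of turned spindles: flip the wooden marker paddle at the front of that tray right over its pivot, pushing it with the fingertips, until it lies flat on the other side with its ringed face up, then back away. Push lightly and do not pinch the paddle. Leave the other marker, the spindles and everything else on the bench as they are.

Things in the scene. Friction and masses are not known exactly. Their poses are not given: they have to be found in the camera images.
- tray_full: wooden tray full of spindles (three side by side), with a flip marker on a stand at its front, all one fixed unit. Origin on the bench (z 0) below the middle of the marker's axle; x along the axle, towards the tray; y to the left; z up. Open box 170 x 125 mm, 45 high, from x +60 to +230 mm. Stand: base board 90 wide, 12 thick, x -45 to +60; block 60 x 60 about the axle, top 70 up; cheeks 30 wide at x +-37, top 88 up. Axle level, 75 mm up
- tray_part: wooden tray holding a single spindle, with a flip marker on a stand at its front, all one fixed unit. Origin on the bench (z 0) below the middle of the marker's axle; x along the axle, towards the tray; y to the left; z up. Open box 170 x 125 mm, 45 high, from x +60 to +230 mm. Stand: base board 90 wide, 12 thick, x -45 to +60; block 60 x 60 about the axle, top 70 up; cheeks 30 wide at x +-37, top 88 up. Axle level, 75 mm up
- marker_full (a joint): angle (rad) of the full tray's paddle about the axle. 0: level on its block, free edge to the right (the tray's -y), plain face up; grows as the free edge rises; 1.57 upright; 3.14 flat the other way, free edge to the left (+y), steel ring up. Hard stops at 0 and 3.14. Starts at 0 to 0.2. Stiff hinge: it stays where it is left; 1 to 2 N at the free edge turns it
- marker_part (a joint): paddle angle (rad) of the tray with a single spindle. Built, stiff and read just like marker_full (0: free edge to the right, plain face up). It starts between 0 and 0.2; leave it
- marker_full_edge (a point): middle of the free edge of the full tray's paddle: a wooden board of about 60 g reaching 78 mm from the axle, 58 mm wide, 8 mm thick, the axle in mid-thickness; this point is at mid-thickness. At angle 0 the outer 48 mm overhang the block, underside 71 mm above the bench: a fingertip tilted 30 to 45 degrees sideways goes under it from the right
- spindle1_mid (a point): centre of a loose turned spindle with square ends, 142 mm long, 28 mm thick, lying in the full tray along its x axis; leave it
- spindle2_mid (a point): centre of a loose turned spindle with square ends, 142 mm long, 28 mm thick, lying in the full tray along its x axis; leave it
- spindle3_mid (a point): centre of a loose turned spindle with square ends, 142 mm long, 28 mm thick, lying in the full tray along its x axis; leave it
- spindle4_mid (a point): centre of a loose turned spindle with square ends, 142 mm long, 28 mm thick, lying in the tray that holds only one along its x axis; leave it
- finial: loose dark turned finial, 36 mm across, 60 mm high, standing between the trays; origin under its middle; leave it
- sanding_block: loose cork sanding block, 60 x 36 x 26 mm, right of the trays; origin under its middle; leave it
- mallet: loose wooden mallet lying left of the trays, 250 mm long, head 56 mm high; origin on the bench under the handle; leave it
- glue: loose white bottle, 60 mm across, 160 mm high, on the right; origin under its middle; leave it
- pencil_cup: loose steel cup, 76 mm across, 90 mm high, on the left at the back; origin under its middle; leave it
- wrench: loose steel wrench, 180 mm long, lying flat on the right; origin under its middle; leave it
- drawer_knob: loose dark turned drawer knob, 38 mm across, 34 mm high, on the bench near the stands; origin under its middle; leave it

How it is judged:
By the outcome, as a careful person would: the job done as asked, in the order asked, and still so for the second after the job is handed in, with the robot touching nothing.
It also fails if it takes over 42 s, if anything falls off the work surface, if the arm or the gripper's body presses on something with over 40 N, if the wrist force passes 120 N, or if a joint passes its speed limit or range.

ROBOT

A 6-joint arm with a two-finger parallel gripper is mounted at the origin on the work surface. World frame = base frame: x ahead of the robot, y to its left, z up, the work surface at z = 0. Lengths are in m, angles in rad, forces in N, time in s.
With the tool pointing down it reaches from about 0.35 to 0.975 m from the base axis. Payload 4.9 kg.
Tool frame: the origin (TCP) lies at the very end of the fingers, on their centre line; the grasp point (between the pads) lies ctrl.grip_point_offset behind it (ctrl.grip_point_offset is the distance from the TCP to the grasp point, in m); z points along the fingers, y is the direction in which the jaws open and shut (so a half turn about z gives the same grasp; the last joint's range is limited). The gripper opens to 85 mm and grips with 20 to 120 N. Pads are 22 mm wide; open, the fingers measure 114 mm over their backs; the gripper's body (76 mm by 85 mm) begins 54 mm behind the grasp point. The pads swing forward as they close: fully open they stand 13 mm farther back than shut.
Start: joints at [-1.267, 0.053, 1.613, -0, 1.476, -0.119], TCP at [0.256, -0.57, 0.231] pointing down, gripper open.
Joint ranges: [-3.01, 3.01], [-1.01, 2.22], [0.06, 2.58], [-1.02, 4.17], [0.09, 2.62], [-3.14, 3.14]. Speed limits (rad/s): [2.57, 2.57, 3.14, 3.14, 3.14, 3.14].

INTERFACE

Orientations are given as a rotation vector (axis times angle).
In Python, from station import ctrl gives the robot as it stands. The module is installed in compiled form; this text tells all that it offers.
- The arm moves only by the shell command python3 -m creep 'ROWS' [FORCE]. ROWS is JSON, a list of rows, each a list of 5 numbers: the closure in counts, from 0 (fully open) to 255 (shut), then the shift along the tool's x, y, z in mm, then the turn about the tool's z in rad. A call has 1 to 12 rows; each row is the pose to reach, as a shift and turn from the pose commanded when the call began, along the tool's axes at that moment; what a row does not reach only later rows make up. A row lasts 1/12 s, in which the tool goes at most 41.7 mm and 7.16 degrees, less where a joint would pass 70% of its speed; a pose out of reach is approached as far as the arm can. A call with a gripper value outside its range is refused whole. The fingers move at their own pace and stop on an object; FORCE is the grip in N (left out, the last holds). Time passes only in rows, so rows that repeat a pose let the fingers close. It gives the time, the measured TCP pose, the force and the opening at its end, in the units of the state.
- ctrl.get_obs(): the state, without advancing time (a new reading comes with each control period).
- ctrl.get_image(name): name is "scene" or "top"; returns the picture (420x560x3 uint8, red, green, blue); there is no depth.
- ctrl.calibration(name): a dict with "fx", "fy", "cx", "cy" (pixels), "k1" (the pictures are not rectified: a ray, as slopes to the right and down, at radius r is drawn at 1 + k1 r^2 times it, then the intrinsics apply), "R" (3x3) and "t" (3): a world point X has camera coordinates R X + t. Camera axes: x right, y down, z forward; pixel columns grow to the right and rows downward; lengths in m; the calibration is good to about 2 mm. A picture is of the moment at which its call begins. calibration takes no time and is no camera call.
- ctrl.finish_job(): hands the job in, once; it reports no verdict.
Trained networks look in the newest picture that a camera, given by its name, has taken for a name from the list of things; names that differ only in an ending like _2 or _b are one class to them, and where a whole thing is asked for, a point or a joint stands for the part that bears it (a point fixed in the world has none). Each returns a list of dicts, best first, with "conf" (0 to 1); they miss things now and then, are a little off and sometimes report something else, mostly with a low value. They report only what shows in the picture. A call takes as long as a camera call.
- ctrl.boxes_of(camera, label): "rect" ([left, top, width, height] in pixels, round what is visible of it).
- ctrl.outline_of(camera, label): "mask" (420x560 bool, what is visible of it) and "rect" ([left, top, width, height] in pixels, round what is visible of it).
The state is a dict: "t": time; "q": joint angles; "dq": joint speeds; "effort": joint torques, N m; "tool_pos": TCP position; "tool_rot": TCP orientation; "contact_force": force on the tool from outside, world axes, zero at the start; "wrist_torque": the same for the moment, N m; "opening": finger opening in m.
Only numpy, scipy, OpenCV 4.12 (cv2) and the standard library are available. Lean on these libraries where they do the work, as an engineer would, in place of code of your own. Each camera call takes 0.05 s, during which the arm holds its last target. There are 200 camera calls.

## Working session

There is one attempt and no reset: what is moved stays moved. The work goes in short steps, Python scripts to look and compute and a shell command to move; the robot and the scene stay as the last step left them, time stands still between calls to the robot, and variables do not carry over. Pictures are saved under pics/ and viewed, about 8 in all and at most 12, crops included, and the job is handed in when it is done.

```bash
mkdir -p pics
cat > h.py <<'E'
import numpy as np, cv2
from scipy.spatial.transform import Rotation as Ro
from station import ctrl
def cal(n):
    c=ctrl.calibration(n); return c,np.array(c["R"]),np.array(c["t"])
def proj(n,X):
    c,R,t=cal(n); p=np.atleast_2d(X)@R.T+t; s=p[:,:2]/p[:,2:]; s=s*(1+c["k1"]*(s**2).sum(1,keepdims=True))
    return s*[c["fx"],c["fy"]]+[c["cx"],c["cy"]]
def onz(n,uv,z):
    c,R,t=cal(n); d=(np.atleast_2d(uv)-[c["cx"],c["cy"]])/[c["fx"],c["fy"]]; s=d.copy()
    for _ in range(20): s=d/(1+c["k1"]*(s**2).sum(1,keepdims=True))
    r=np.c_[s,np.ones(len(s))]@R; o=-R.T@t
    return o+r*((z-o[2])/r[:,2:])
def save(n,f,crop=None,k=1):
    im=ctrl.get_image(n)
    if crop: a,b,w,h=crop; im=im[b:b+h,a:a+w]
    im=cv2.resize(im,None,fx=k,fy=k,interpolation=cv2.INTER_CUBIC); cv2.imwrite("pics/"+f,im[:,:,::-1])
E
python3 - <<'E'
from h import *
a=ctrl.get_image("scene");b=ctrl.get_image("top")
cv2.imwrite("pics/a.png",cv2.resize(b,(784,588))[:,:,::-1]); cv2.imwrite("pics/b.png",cv2.resize(a,(784,588))[:,:,::-1])
for n in("top","scene"):
    c,R,t=cal(n); print(n,c["fx"],(-R.T@t).round(3))
    for l in("tray_full","tray_part","marker_full","marker_part","finial","drawer_knob"): print(l,[(np.round(d["rect"]),round(d["conf"],2)) for d in ctrl.boxes_of(n,l)[:3]])
o=ctrl.get_obs();print(o["t"],o["tool_pos"],Ro.from_rotvec(o["tool_rot"]).as_matrix().round(3),ctrl.grip_point_offset)
E
```

```text
top 458.9992846937692 [0.419 0.006 1.276]
tray_full [(array([168., 158.,  52.,  99.]), 0.73)]
tray_part [(array([314., 173.,  54., 102.]), 0.74)]
marker_full [(array([187., 223.,  31.,  29.]), 0.69)]
marker_part [(array([333., 247.,  34.,  27.]), 0.69)]
finial [(array([251., 162.,  13.,  14.]), 0.64), (array([314., 173.,  53., 100.]), 0.38)]
drawer_knob []
scene 430.61998645175345 [1.161 0.442 1.095]
tray_full [(array([289., 210.,  87., 105.]), 0.62), (array([156., 177.,  25.,  24.]), 0.3)]
tray_part [(array([191., 141.,  86.,  86.]), 0.87)]
marker_full [(array([409., 229.,  54.,  89.]), 0.61), (array([329., 211.,  38.,  30.]), 0.57)]
marker_part [(array([238., 143.,  33.,  24.]), 0.57)]
finial [(array([258., 245.,  10.,  17.]), 0.67)]
drawer_knob []
0.7 [ 0.25644217 -0.56997648  0.23134837] [[ 0.912  0.41   0.   ]
 [ 0.41  -0.912 -0.   ]
 [ 0.     0.    -1.   ]] 0.0187
```

View pics/a.png

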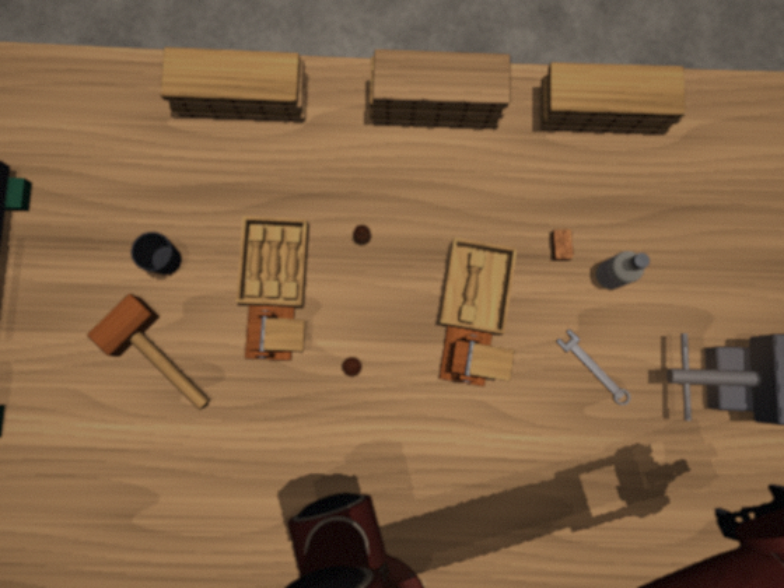

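View pics/b.png

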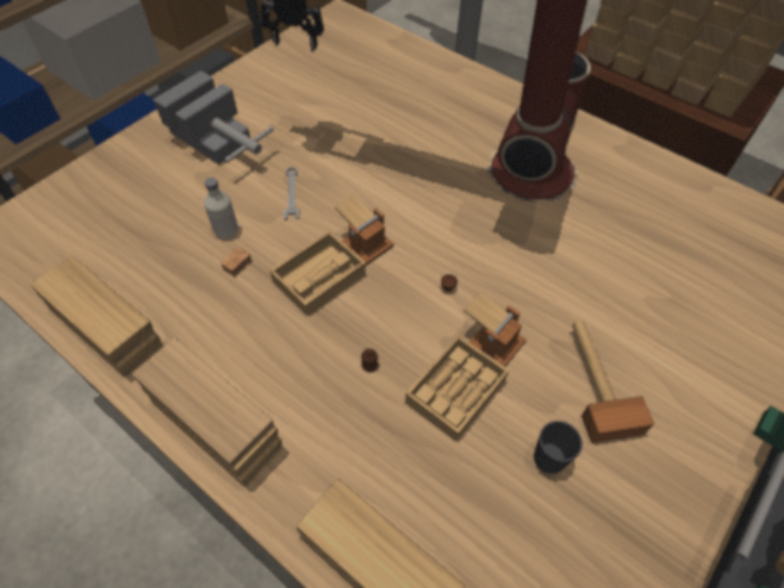

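The full tray is the left one, with rim corners at about (245,219), (308,220), (304,306) and (239,304) in the enlarged top view. Its marker is at about (283,335). The part tray is to its right. Next I fit the full tray's pose and check it with an overlay.

```bash
cat >> h.py <<'E'
def T(p,L):
    x,y,a=p; L=np.atleast_2d(L); c,s=np.cos(a),np.sin(a)
    return np.c_[x+c*L[:,0]-s*L[:,1], y+s*L[:,0]+c*L[:,1], L[:,2]]
RIM=np.array([[.23,.0625,.045],[.23,-.0625,.045],[.06,-.0625,.045],[.06,.0625,.045]])
def PAD(th,sg=1):
    d=np.array([0,-np.cos(th),np.sin(th)]); n=np.array([0,np.sin(th),np.cos(th)])*.004*sg
    return np.array([[sx*.029,0,.075]+r*d+n for sx,r in((1,0),(1,.078),(-1,.078),(-1,0))])
BASE=np.array([[.06,.045,.012],[.06,-.045,.012],[-.045,-.045,.012],[-.045,.045,.012]])
E
python3 - <<'E'
from h import *
from scipy.optimize import least_squares
rt=np.array([[245,219],[308,220],[304,306],[239,304]])/1.4
rs=np.array([[456,435],[407,394],[462,341],[507,379]])/1.4
print(onz("top",rt,.045).round(3).tolist())
f=lambda p:np.r_[(proj("top",T(p,RIM))-rt).ravel(),(proj("scene",T(p,RIM))-rs).ravel()]
r=least_squares(f,[.4,.2,0]); p=r.x; print(p,f(p).round(1)); np.save("p.npy",p)
for n,c in(("top",(150,140,100,130)),("scene",(270,190,130,130))):
    im=ctrl.get_image(n); k=4.5; S=cv2.resize(im[c[1]:c[1]+c[3],c[0]:c[0]+c[2]],None,fx=k,fy=k,interpolation=cv2.INTER_CUBIC)
    S2=S.copy()
    for L,col in((RIM,(0,255,0)),(PAD(0),(255,0,0)),(PAD(.2),(0,0,255)),(BASE,(255,255,0))):
        q=((proj(n,T(p,L))+.5-c[:2])*k).astype(int); cv2.polylines(S2,[q],True,col,1)
    cv2.imwrite(f"pics/{n}1.png",S2[:,:,::-1])
A=cv2.imread("pics/top1.png");B=cv2.imread("pics/scene1.png");h=max(A.shape[0],B.shape[0])
pad=lambda x:cv2.copyMakeBorder(x,0,h-x.shape[0],0,0,cv2.BORDER_CONSTANT)
M=np.hstack([pad(A),pad(B)]); print(M.shape); cv2.imwrite("pics/c.png",cv2.resize(M,None,fx=.75,fy=.75) if M.shape[1]>1060 else cv2.resize(M,(790,int(h*790/M.shape[1]))))
E
```

```text
[[0.728, 0.273, 0.045], [0.731, 0.151, 0.045], [0.561, 0.15, 0.045], [0.561, 0.274, 0.045]]
[ 0.50595055  0.22337833 -0.03523453] [-1.4 -3.5 -0.7 -1.1 -3.2 -1.2 -3.3 -2.8  0.5 -1.8 -1.6 -1.6 -2.6 -4.3
  1.6 -5.8]
(585, 1035, 3)
```

View pics/c.png

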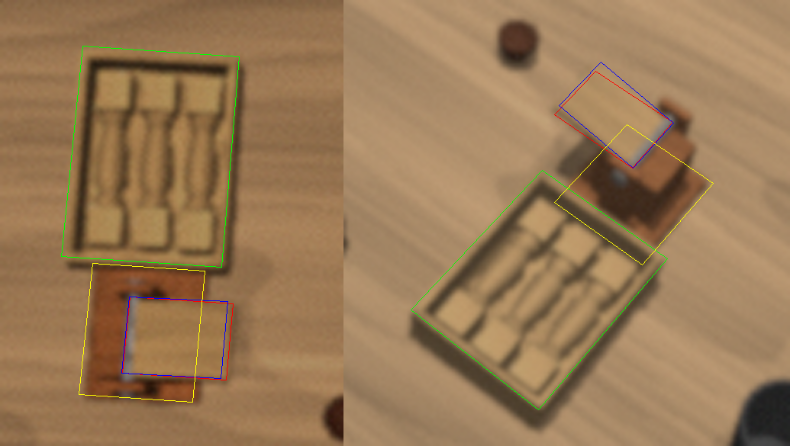

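The left tray is the full one. The rim and base overlay fit to a few mm. The paddle's angle lies between about 0.1 and 0.2, with its free edge to the right at world (0.503, 0.145). I'll swing over high with the fingers shut, bringing the tool's x along the tray's +y.

```bash
python3 -m creep '[[255,40,-41,0,-0.12],[255,80,-82,0,-0.24],[255,110,-113,0,-0.36],[255,140,-144,0,-0.48],[255,170,-175,0,-0.6],[255,200,-205,0,-0.72],[255,230,-236,0,-0.84],[255,260,-267,0,-0.96],[255,290,-297,0,-1.08],[255,300,-308,0,-1.11],[255,300,-308,0,-1.11],[255,300,-308,0,-1.11]]' 20
python3 -c "
from h import *
o=ctrl.get_obs();print(o['tool_pos'],Ro.from_rotvec(o['tool_rot']).as_matrix().round(3),o['contact_force'],o['q'])"
```

```text
t: 1.8
tool_pos: [0.4044, -0.1632, 0.2316]
tool_rot: [2.257, 2.184, 0.001]
contact_force: [-0.7, -0.2, -0.2]
opening: -0.0003
[ 0.40441454 -0.16319165  0.23156148] [[ 0.033  0.999  0.001]
 [ 0.999 -0.033  0.   ]
 [ 0.     0.001 -1.   ]] [-0.65117245 -0.16943327 -0.16167656] [-5.54982185e-01 -4.28287366e-01  2.03052488e+00  7.13149696e-04
  1.53861923e+00 -5.22314924e-01]
```

```bash
python3 -m creep '[[255,35,13,0,0],[255,70,26,0,0],[255,105,39,0,0],[255,140,52,0,0],[255,175,65,0,0],[255,210,78,0,0],[255,245,88,0,0],[255,258,90,20,0],[255,258,90,50,0],[255,258,90,80,0],[255,258,90,90,0],[255,258,90,90,0]]'
python3 - <<'E'
from h import *
p=np.load("p.npy")
im=ctrl.get_image("scene"); c=(290,130,150,130); k=4.5
S=cv2.resize(im[c[1]:c[1]+c[3],c[0]:c[0]+c[2]],None,fx=k,fy=k,interpolation=cv2.INTER_CUBIC)
cv2.imwrite("pics/d.png",S[:,:,::-1]); o=ctrl.get_obs(); print(T([0,0,-p[2]],o["tool_pos"]-np.r_[p[:2],0]).round(4))
E
```

```text
t: 2.8
tool_pos: [0.5011, 0.0875, 0.1377]
tool_rot: [-2.261, -2.174, 0.009]
contact_force: [0.5, -0.2, -0.6]
opening: -0.0001
[[ 0.0016 -0.1358  0.1402]]
```

View pics/d.png

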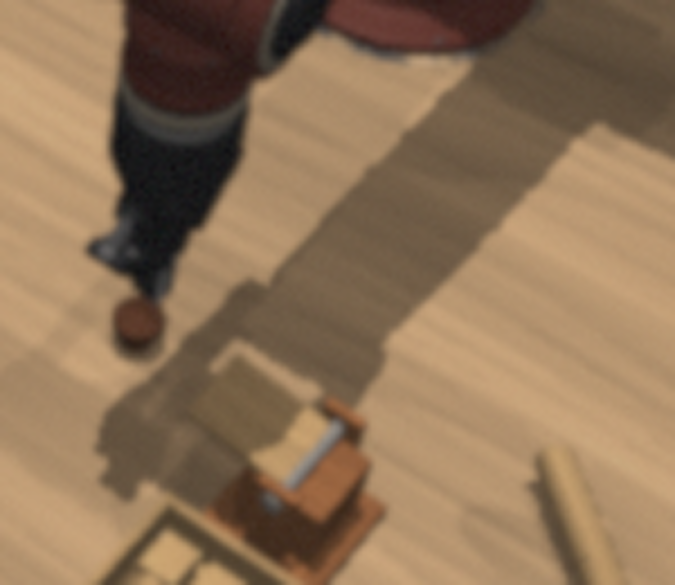

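The fingers, at about (160,290), hang in front of the paddle's free edge with room to spare. The knob is low. I'll descend and then approach slowly.

```bash
python3 -m creep '[[255,0,0,20,0],[255,0,0,40,0],[255,0,0,60,0],[255,0,0,74,0],[255,10,0,74,0],[255,20,0,74,0],[255,30,0,74,0],[255,35,0,74,0],[255,35,0,74,0],[255,35,0,74,0]]'
python3 -m creep '[[255,2,0,0,0],[255,4,0,0,0]]'
python3 -c "
from h import *
p=np.load('p.npy');o=ctrl.get_obs();print(o['contact_force'],T([0,0,-p[2]],o['tool_pos']-np.r_[p[:2],0]).round(4)); print(onz('top',np.array([[352,366]])/1.4,.034))"
```

```text
t: 3.68
tool_pos: [0.5055, 0.1241, 0.0685]
tool_rot: [2.261, 2.179, 0.002]
contact_force: [-0.1, -0.2, 0.1]
opening: -0.0004
t: 3.85
tool_pos: [0.505, 0.1274, 0.0676]
tool_rot: [2.263, 2.178, 0.0]
contact_force: [-0.7, -0.3, -0.9]
opening: -0.0
[-0.72745497 -0.25374836 -0.87361273] [[ 0.0024 -0.096   0.0676]]
[[0.44940495 0.05419776 0.034     ]]
```

```bash
python3 -m creep '[[255,0,0,6,0],[255,2,0,6,0],[255,3,0,6,0],[255,4,0,6,0]]'
python3 -m creep '[[255,1,0,0,0],[255,1,0,0,0]]';python3 -m creep '[[255,1,0,0,0],[255,1,0,0,0]]';python3 -m creep '[[255,1,0,0,0],[255,1,0,0,0]]'
```

```text
t: 4.18
tool_pos: [0.5042, 0.1298, 0.0605]
tool_rot: [2.262, 2.179, -0.007]
contact_force: [-2.2, -9.3, 0.8]
opening: -0.0002
t: 4.35
tool_pos: [0.5043, 0.1297, 0.0606]
tool_rot: [2.261, 2.178, -0.01]
contact_force: [-1.6, -11.0, 0.4]
opening: 0.0001
t: 4.52
tool_pos: [0.5043, 0.1298, 0.0607]
tool_rot: [2.26, 2.177, -0.012]
contact_force: [-1.9, -14.0, 1.6]
opening: 0.0001
t: 4.68
tool_pos: [0.5043, 0.1299, 0.0607]
tool_rot: [2.258, 2.176, -0.015]
contact_force: [-3.0, -18.3, 1.9]
opening: 0.0004
```

Contact found: the finger stalls at y = 0.130 and the force grows about 3 N per mm. I'll ease off a little and lift along the arc, so that friction raises the edge.

```bash
python3 -m creep '[[255,-1.5,0,0,0],[255,-1.5,0,-2,0],[255,-1.5,0,-4,0],[255,-1.5,0,-6,0]]'
python3 -m creep '[[255,0,0,-2,0],[255,0.5,0,-4,0],[255,1,0,-6,0]]'
python3 - <<'E'
from h import *
save("scene","e.png",(290,150,150,110),4.5)
E
```

```text
t: 5.02
tool_pos: [0.5043, 0.1307, 0.0667]
tool_rot: [2.262, 2.178, -0.008]
contact_force: [-2.4, -7.1, 0.4]
opening: -0.0001
t: 5.27
tool_pos: [0.5044, 0.1322, 0.0729]
tool_rot: [2.263, 2.178, -0.007]
contact_force: [-2.8, -6.2, 0.3]
opening: 0.0002
```

View pics/e.png

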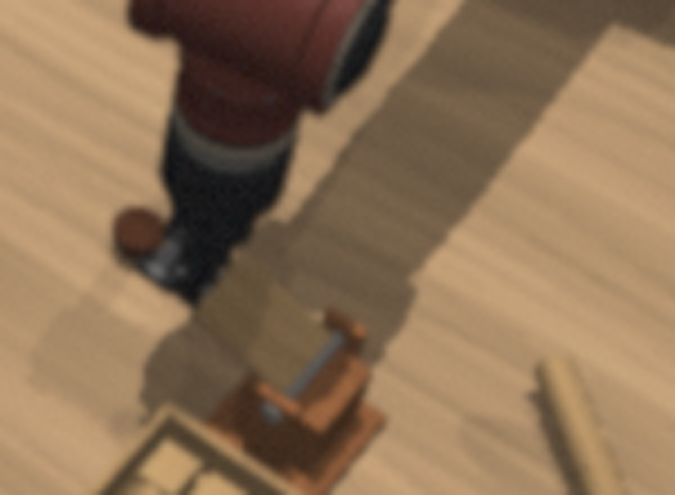

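The finger's y follows the arc with about 6 N on it, so the edge is rising, to an angle of about 0.3. I'll carry on along the arc.

```bash
python3 -m creep '[[255,1.2,0,-3.7,0],[255,2.5,0,-7.4,0],[255,4,0,-11,0],[255,5.8,0,-14.5,0],[255,7.6,0,-17.9,0]]'
python3 -m creep '[[255,2,0,-3.4,0],[255,4.2,0,-6.6,0],[255,6.5,0,-9.7,0],[255,9,0,-12.6,0]]'
```

```text
t: 5.73
tool_pos: [0.5046, 0.1402, 0.0911]
tool_rot: [2.263, 2.178, -0.006]
contact_force: [-2.8, -4.7, 1.5]
opening: 0.0001
t: 6.07
tool_pos: [0.5053, 0.1499, 0.1038]
tool_rot: [-2.263, -2.178, 0.003]
contact_force: [-2.3, -2.9, 1.2]
opening: 0.0002
```

```bash
python3 -m creep '[[255,3,0,-2.9,0],[255,6,0,-5.7,0],[255,9,0,-8.4,0],[255,12,0,-10.9,0],[255,15,0,-13.2,0],[255,18.5,0,-15.4,0],[255,22,0,-17.4,0],[255,25.5,0,-19.3,0]]'
python3 -m creep '[[255,4,0,-2,0],[255,8,0,-4,0],[255,12,0,-6,0],[255,16,0,-8,0]]'
python3 - <<'E'
from h import *
save("scene","f.png",(290,130,150,130),4.5)
E
```

```text
t: 6.73
tool_pos: [0.5068, 0.1765, 0.1233]
tool_rot: [-2.263, -2.179, -0.0]
contact_force: [0.1, -0.9, 0.6]
opening: 0.0001
t: 7.07
tool_pos: [0.5074, 0.1924, 0.1313]
tool_rot: [2.263, 2.179, 0.0]
contact_force: [0.0, -0.9, -0.8]
opening: 0.0003
```

View pics/f.png

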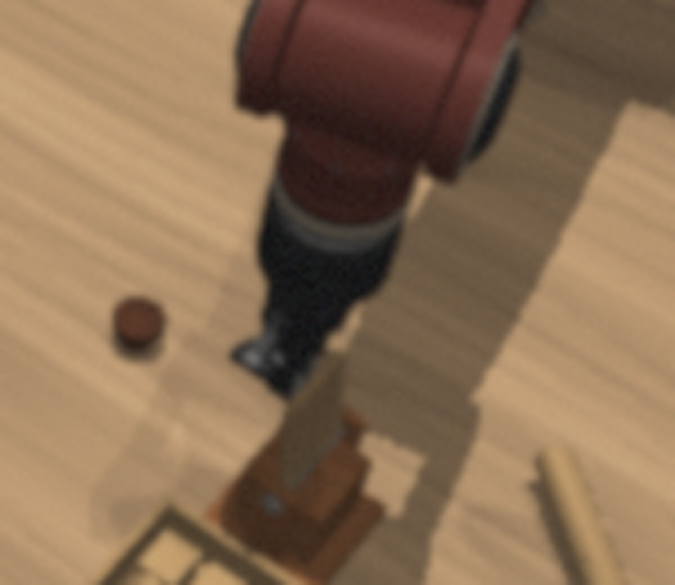

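The paddle is almost upright, leaning at about (315,420) in the crop. I'll push it over the top and then follow it down.

```bash
python3 -m creep '[[255,5,0,-2,0],[255,10,0,-4,0],[255,15,0,-4,0],[255,20,0,-3,0],[255,24,0,-3,0],[255,28,0,-2,0],[255,33,0,0,0],[255,37,0,1,0],[255,41,0,3,0],[255,45,0,4.5,0]]'
python3 -m creep '[[255,4,0,3,0],[255,7.5,0,6,0],[255,11,0,9,0],[255,14,0,12,0],[255,16.5,0,16,0],[255,19,0,19.5,0],[255,21.5,0,23,0],[255,24,0,27,0]]'
```

```text
t: 7.95
tool_pos: [0.5089, 0.2373, 0.1262]
tool_rot: [-2.263, -2.179, 0.0]
contact_force: [0.2, -0.5, 0.0]
opening: -0.0004
t: 8.62
tool_pos: [0.5099, 0.2609, 0.0992]
tool_rot: [2.263, 2.179, -0.001]
contact_force: [0.1, -0.9, -0.3]
opening: 0.0002
```

```bash
python3 -m creep '[[255,1.5,0,4,0],[255,2.5,0,7.5,0],[255,3.5,0,11,0]]'; python3 -m creep '[[255,1,0,3,0],[255,1.5,0,5,0]]'
python3 - <<'E'
from h import *
save("scene","g.png",(290,130,150,130),4.5)
E
```

```text
t: 8.87
tool_pos: [0.51, 0.2646, 0.0882]
tool_rot: [-2.263, -2.179, -0.0]
contact_force: [-0.3, 0.1, 1.2]
opening: 0.0
t: 9.03
tool_pos: [0.51, 0.2658, 0.0831]
tool_rot: [2.263, 2.179, -0.001]
contact_force: [-0.8, -0.6, 0.1]
opening: 0.0
```

View pics/g.png

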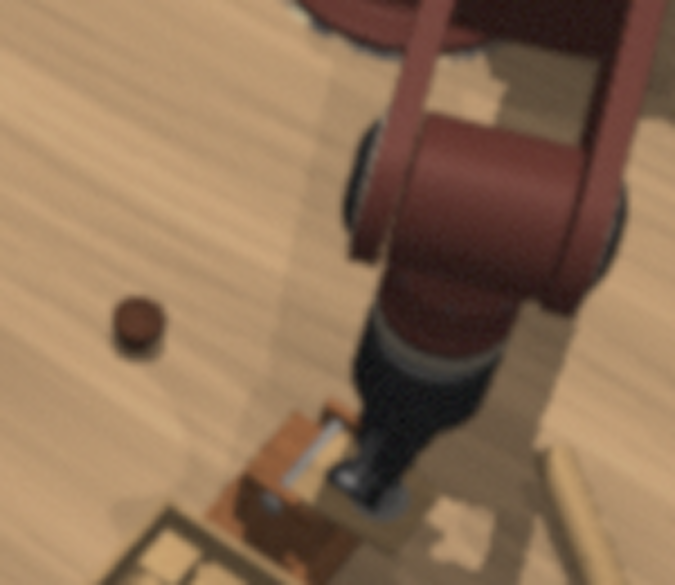

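The paddle is nearly flat with the ring showing at about (390,500). I'll press gently down to the stop in 1 to 2 mm steps.

```bash
python3 -m creep '[[255,0,0,2,0],[255,0,0,3,0],[255,0,0,3,0]]'; python3 -m creep '[[255,0,0,1,0],[255,0,0,1,0]]';python3 -m creep '[[255,0,0,1,0],[255,0,0,1,0]]'
```

```text
t: 9.33
tool_pos: [0.5101, 0.2659, 0.0805]
tool_rot: [-2.263, -2.179, 0.0]
contact_force: [0.3, -0.7, 0.5]
opening: 0.0001
t: 9.5
tool_pos: [0.5102, 0.2659, 0.0796]
tool_rot: [2.263, 2.179, 0.0]
contact_force: [0.7, -0.6, 0.0]
opening: -0.0003
t: 9.67
tool_pos: [0.5103, 0.2659, 0.079]
tool_rot: [2.263, 2.179, 0.0]
contact_force: [-1.0, 0.2, 1.4]
opening: -0.0003
```

```bash
python3 -m creep '[[255,0,0,1,0],[255,0,0,1,0]]';python3 -m creep '[[255,0,0,1,0],[255,0,0,1,0]]'
```

```text
t: 9.83
tool_pos: [0.5104, 0.266, 0.0789]
tool_rot: [2.263, 2.179, -0.0]
contact_force: [-4.1, -1.6, 7.7]
opening: -0.0002
t: 10.0
tool_pos: [0.5104, 0.266, 0.0788]
tool_rot: [2.263, 2.179, -0.001]
contact_force: [-5.4, -3.3, 13.0]
opening: -0.0003
```

It reached the hard stop at z = 0.079, exactly the expected height of the face. I'll back away straight up and then towards the robot's right.

```bash
python3 -m creep '[[255,0,0,-5,0],[255,0,0,-20,0],[255,0,0,-45,0],[255,0,0,-75,0],[255,0,0,-110,0],[255,-30,0,-130,0],[255,-65,-20,-130,0],[255,-105,-40,-130,0],[255,-145,-60,-130,0],[255,-185,-80,-130,0],[255,-215,-90,-130,0],[255,-240,-90,-130,0]]'
python3 -m creep '[[255,-40,0,0,0],[255,-80,0,0,0],[255,-100,0,0,0],[255,-100,0,0,0]]'
python3 - <<'E'
from h import *
p=np.load("p.npy")
for n,c in(("top",(130,140,130,130)),("scene",(270,190,130,130))):
    im=ctrl.get_image(n); k=3
    S=cv2.resize(im[c[1]:c[1]+c[3],c[0]:c[0]+c[2]],None,fx=k,fy=k,interpolation=cv2.INTER_CUBIC)
    M=S if n=="top" else np.hstack([M,S])
cv2.imwrite("pics/h.png",M[:,:,::-1])
for n in("top","scene"):
    for l in("finial","drawer_knob","marker_part","mallet","pencil_cup"): print(n,l,[(np.round(d["rect"]),round(d["conf"],2)) for d in ctrl.boxes_of(n,l)[:1]])
E
```

```text
t: 11.0
tool_pos: [0.4089, 0.0275, 0.2061]
tool_rot: [2.264, 2.177, -0.001]
contact_force: [0.6, -0.4, -0.1]
opening: 0.0001
t: 11.33
tool_pos: [0.4069, -0.0737, 0.2066]
tool_rot: [2.268, 2.172, -0.001]
contact_force: [-0.3, 0.5, 0.1]
opening: -0.0001
top finial [(array([251., 163.,  14.,  12.]), 0.53)]
top drawer_knob [(array([246., 256.,  11.,  13.]), 0.69)]
top marker_part [(array([334., 246.,  30.,  29.]), 0.97)]
top mallet [(array([ 62., 208.,  86.,  84.]), 0.72)]
top pencil_cup [(array([ 94., 165.,  35.,  33.]), 0.77)]
scene finial [(array([259., 248.,  10.,  16.]), 0.68)]
scene drawer_knob [(array([314., 194.,  15.,  17.]), 0.42)]
scene marker_part [(array([321., 265.,  34.,  40.]), 0.71)]
scene mallet [(array([406., 230.,  60.,  90.]), 0.96)]
scene pencil_cup [(array([379., 303.,  36.,  33.]), 0.84)]
```

View pics/h.png

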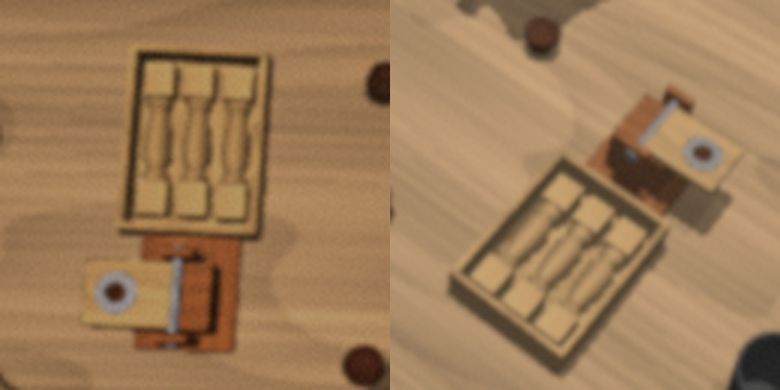

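The paddle lies flat to the left with its ring up: (115,293) in the top crop and (703,153) in the scene crop. The spindles and the knob are unmoved and the arm is clear.

```bash
python3 -c "
from station import ctrl
print(ctrl.finish_job())"
```

```text
the job is handed in; nothing more can be done
None
```

I flipped the full (left) tray's marker right over its pivot, and it now lies flat on the left with its ringed face up. The job is handed in.

- **How it was done:** The moves keep the tool vertical, so I could not tilt a fingertip under the paddle. Instead I pressed the shut fingertips against its free edge, lifted it by friction along its arc, pushed it past upright and pressed it down to the stop. There was no pinching.
- **Forces:** The first contact and the final press were heavier than a light push: about 18 N sideways against the edge, and about 13 N down at the stop. The rest of the lift and flip took about 1 to 7 N, and nothing came near the limits.
- **Time:** About 11.5 s of the 42 s was used.
- **Last checks:** The paddle stopped at 79 mm, the expected height of its flat face. Both cameras show the ring up, the spindles as they were and the arm clear. The part marker and the finial gave nearly the same boxes in the top camera as at the start.
- **Checks that failed or were not made:**
    - In the scene camera, the network's final "marker_part" box was on the full tray's paddle. That is a mislabel, since the top camera puts the part marker where it began.
    - The knob was not detected at the start, so I judged it only by eye, as I did the mallet and cup.
    - I did not re-check the glue, wrench and sanding block at the end. The arm came nowhere near them after leaving its start pose.

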